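# Empty the locked connector magazine into its tray and clamp the gate again

## Task

Slacken the black ball knob that clamps the gate of the connector magazine, then draw the gate out so that all four connectors drop into the tray below, and push the gate fully home again. Then screw the ball knob down clockwise, with as many grasps as it takes, until you feel its collar come up solid on the bush, and let go; leave the other things on the bench where they lie.

Things in the scene. Friction and masses are not known exactly. Their poses are not given: they have to be found in the camera images.
- feeder: Connector magazine, aluminium frame 155 x 144 mm, fixed on the bench. Origin on the bench top below the clamp screw's axis; x points from grip tab to slot (away from the robot), z up. In this frame: guide rails along x at y = +-54 to +-66 mm, top z = 81 mm; clamp bridge across them at x = +-15 mm, top z = 97 mm, brass bush 21 mm wide to z = 101 mm.
- magazine (a point): Middle of the magazine tower's mouth, 75 mm along x from the clamp axis, at z = 145 mm. The tower is 28 mm deep (x), 115 mm wide (y), its flared lips reach z = 155 mm; the slot in it, 15 x 107 mm, is open at the bottom above the gate.
- gate: Steel slide gate, plate 178 x 112 x 5 mm, top face z = 73 mm, closing the slot from below. Origin in the middle of its upright grip tab (10 mm thick along x, 44 mm wide along y, top z = 105 mm), 16 mm above the plate; axes as the magazine's. Fully home against a stop: x = -85 mm in the magazine's frame; drawn to the stop: x = -111 mm. Unclamped it slides with about 2 N and stays put.
- gate_edge (a point): Middle of the gate's rear edge, the one under the slot: when the gate is shut it lies 13 mm beyond the middle of the slot, and the connectors can all fall once it has been drawn about 20 mm towards the tab's side.
- clamp_knob: Black ball knob, 32 mm diameter, hard and smooth (friction about 0.3), on a vertical screw. Origin at the ball's centre, about z = 130 mm, 29 mm over the bush; below it a steel collar 16 mm wide. Turns about the vertical with the screw: clockwise from above tightens and lowers it 1.6 mm per rad. Held off its widest part, or lightly, it slips in the fingers; 60 N or more a finger across the middle holds it well.
- clamp_tip (a point): Underside of the screw's spring-loaded tip, which presses on the gate's top face. The screw turns with 0.2 to 0.25 N m until, 1.2 rad after the tip's first touch, the collar seats on the bush: there it stops dead and the tip presses fully. How far it is screwed down at the start is unknown: 0.2 to 1.1 rad past first touch, so 1.5 rad anticlockwise always frees the gate. It unscrews to 1.9 rad before touch.
- tray: Loose black plastic catch tray standing in the magazine's base under the slot, 84 x 108 x 30 mm, walls and floor 2.5 mm, origin in the middle of its underside, axes as the magazine's. It need not be touched.
- connector_1: Ivory 96-way board connector, 103 x 11 x 13 mm, number 1 from the bottom of the stack of four in the slot, lying along the magazine's y. Origin in the middle of its underside as it lies in the slot.
- connector_2: Ivory 96-way board connector, 103 x 11 x 13 mm, number 2 from the bottom of the stack of four in the slot, lying along the magazine's y. Origin in the middle of its underside as it lies in the slot.
- connector_3: Ivory 96-way board connector, 103 x 11 x 13 mm, number 3 from the bottom of the stack of four in the slot, lying along the magazine's y. Origin in the middle of its underside as it lies in the slot.
- connector_4: Ivory 96-way board connector, 103 x 11 x 13 mm, number 4 from the bottom of the stack of four in the slot, lying along the magazine's y. Origin in the middle of its underside as it lies in the slot.
- jar_flux: Bystander: white plastic jar, 54 mm wide, 50 mm high, origin under its centre. Leave alone.
- side_cutters: Bystander: cutters with yellow grips, 118 x 90 x 13 mm, origin under the middle. Leave alone.
- eye_loupe: Bystander: black eye loupe, 36 mm wide, 26 mm high, origin under its centre. Leave alone.
- screwdriver_blue: Bystander: blue-handled screwdriver lying, 139 mm long, 17 mm high, origin under the middle. Leave alone.

How it is judged (in metres and radians):
On the way, in this order (a step that is already met when the one before it is completed fails the run):
1. the ball knob is slackened: the clamp no longer bears on the gate, which is still shut (contact force between clamp_knob and gate below 0.5 N and x of gate in the frame of feeder above -0.0875 m), for 0.2 s.
2. the gate is drawn and all four connectors have dropped into the tray (x of gate in the frame of feeder below -0.097 m and z of connector_1 in the frame of tray between -0.002 and 0.056 m and x of connector_1 in the frame of tray between -0.042 and 0.042 m and z of connector_2 in the frame of tray between -0.002 and 0.056 m and x of connector_2 in the frame of tray between -0.042 and 0.042 m and z of connector_3 in the frame of tray between -0.002 and 0.056 m and x of connector_3 in the frame of tray between -0.042 and 0.042 m and z of connector_4 in the frame of tray between -0.002 and 0.056 m and x of connector_4 in the frame of tray between -0.042 and 0.042 m), for 0.2 s.
3. the gate is pushed fully home (x of gate in the frame of feeder above -0.0875 m), for 0.2 s.
At the end, for the whole second after the job is handed in: The gate is home within 2.5 mm and clamped by the knob with over 25 N (the collar seated within about 0.2 rad; fully seated it is about 32 N), all four connectors lie at rest in the tray, which still stands level under the slot (contact force between clamp_knob and gate above 25 N and x of gate in the frame of feeder above -0.0875 m and z of connector_1 in the frame of tray between -0.002 and 0.056 m and x of connector_1 in the frame of tray between -0.042 and 0.042 m and z of connector_2 in the frame of tray between -0.002 and 0.056 m and x of connector_2 in the frame of tray between -0.042 and 0.042 m and z of connector_3 in the frame of tray between -0.002 and 0.056 m and x of connector_3 in the frame of tray between -0.042 and 0.042 m and z of connector_4 in the frame of tray between -0.002 and 0.056 m and x of connector_4 in the frame of tray between -0.042 and 0.042 m and horizontal distance between tray and feeder below 0.09 m and angle between tray's own z axis and vertical below 0.1 rad and linear speed of each of connector_1, connector_2, connector_3, connector_4 below 0.02 m/s); the robot touches nothing.
It fails at once if the gate is moved out by more than 6 mm while the clamp bears on it, or is clamped while open (contact force between clamp_knob and gate above 6 N and x of gate in the frame of feeder below -0.091 m).
It fails at once if a bystander is shifted by more than 30 mm (distance of any of jar_flux, side_cutters, eye_loupe, screwdriver_blue from where it was at the start of the episode above 0.03 m).
It also fails if it takes over 67 s, if anything falls off the work surface, if the arm or the gripper's body presses on something with over 40 N, if the wrist force passes 120 N, or if a joint passes its speed limit or range.

## Robot

A 7-joint arm with a two-finger parallel gripper is mounted at the origin on a cart in front of the work surface, level with it; the furniture and walls round the work are solid. World frame = base frame: x ahead of the robot, y to its left, z up, the work surface at z = 0. Lengths are in mm, angles in degrees, forces in N, time in s.
With the tool pointing down it reaches from about 425 to 1025 mm from the base axis. Payload 9.4 kg.
Tool frame: the origin (TCP) lies midway between the tips of the shut fingers; the grasp point (between the pads) lies 19 mm behind it; z points along the fingers, y is the direction in which the jaws open and shut (so a half turn about z gives the same grasp; the last joint's range is limited). The gripper opens to 85 mm and grips with 20 to 120 N. Pads are 22 mm wide; open, the fingers measure 114 mm over their backs; the gripper's body (76 mm by 85 mm) begins 54 mm behind the grasp point. The pads swing forward as they close: fully open they stand 13 mm farther back than shut.
Start: joints at [-77.103, 34.337, -0.143, 91.639, 0.103, 54.024, -4.572], TCP at [215.503, 692.23, 231.275] pointing down, gripper open.
Joint ranges: [-147.43, 147.43], [-19.82, 112.94], [-74.19, 73.91], [6.32, 146.72], [-59.91, 239.91], [6.04, 106.73], [-150.56, 150.56]. Speed limits (degrees/s): [127.2, 127.2, 172.46, 172.46, 180, 180, 180].

## Interface

Orientations are given as [roll, pitch, yaw] about the fixed x, y, z axes, in that order (R = Rz(yaw) Ry(pitch) Rx(roll)).
In Python, from bench import arm, cams gives the robot as it stands.
- The arm moves only by the tool arm_command, never from a script. Its argument "deltas" is one flat list of numbers, 4 for each row, row after row: the shift along the tool's x, y, z in mm, then the turn about the tool's z in rad. In form: [dx, dy, dz, yaw, dx, dy, dz, yaw, ...]. A call has 1 to 20 rows; each row shifts and turns the pose as measured when the row begins, along the tool's axes as they then stand; what a row does not reach is not made up. A row lasts 1/12 s, in which the tool goes at most 41.7 mm and 7.16 degrees, less where a joint would pass 70% of its speed; a pose out of reach is approached as far as the arm can. A call with a gripper value outside its range is refused whole. "jaw" is the opening, from 0 (shut) to 1 (fully open), set as the call begins (left out, the last holds). The fingers move at their own pace and stop on an object; the grip force is fixed at half the most. Time passes only in rows, so rows that do not move let the fingers close. It gives the time, the measured TCP pose, the force and the opening at its end, in the units of the state.
- arm.get_state(): the state, without advancing time (a new reading comes with each control period).
- cams.grab_frame(name): name is "side" or "top"; returns a dict with "frame" (384x512x3 uint8, red, green, blue), "fx", "fy", "cx", "cy" (pixels), "camera_from_world" (4x4, takes a point from world to camera coordinates). Camera axes: x right, y up, looking along -z (the intrinsics and any distortion apply to the point x, -y, -z); pixel columns grow to the right and rows downward; lengths in mm; the calibration is good to about 2 mm. A picture is of the moment at which its call begins. There is no depth.
- arm.hand_in(): hands the job in, once; it reports no verdict.
The state is a dict: "time_s": time; "joint_pos": joint angles; "qvel": joint speeds; "tau": joint torques, N m; "ee_pos": TCP position; "ee_rot": TCP orientation; "contact_force": force on the tool from outside, world axes, zero at the start; "torque": the same for the moment, N m; "width": finger opening in mm.
Only numpy, scipy, OpenCV 4.12 (cv2) and the standard library are available. Lean on these libraries where they do the work, as an engineer would, in place of code of your own. Each camera call takes 0.05 s, during which the arm holds its last target. There are 200 camera calls.

## Working session

There is one attempt and no reset: what is moved stays moved. The work goes in short steps, Python scripts to look and compute and a tool call to move; the robot and the scene stay as the last step left them, time stands still between calls to the robot, and variables do not carry over. Pictures are saved under pics/ and viewed, about 8 in all and at most 12, crops included, and the job is handed in when it is done.

Besides the shell and the picture viewer there is one more tool, called after "Call:" by a JSON object that holds its "method" and its "body", one argument or row to a line. arm_command: Moves the arm, as the interface text tells. Its arguments: {"type":"object","properties":{"deltas":{"type":"array"},"jaw":{"type":"number"}},"required":["deltas"]}

```bash
mkdir -p pics; cat > h.py <<'E'
import numpy as np, cv2
from bench import arm, cams
def grab(n,save=None):
    f=cams.grab_frame(n)
    if save: cv2.imwrite('pics/'+save,cv2.cvtColor(f['frame'],cv2.COLOR_RGB2BGR))
    return f
def ray(f,u,v):
    T=np.array(f['camera_from_world']);R=T[:3,:3];c=-R.T@T[:3,3]
    d=R.T@np.array([(u-f['cx'])/f['fx'],-(v-f['cy'])/f['fy'],-1.]);return c,d/np.linalg.norm(d)
def onz(f,u,v,z):
    c,d=ray(f,u,v);return c+d*(z-c[2])/d[2]
def proj(f,p):
    T=np.array(f['camera_from_world']);q=T[:3,:3]@np.array(p)+T[:3,3]
    return f['fx']*q[0]/-q[2]+f['cx'], f['fy']*-q[1]/-q[2]+f['cy']
def tri(r1,r2):
    A=0;b=0
    for c,d in (r1,r2):
        P=np.eye(3)-np.outer(d,d);A=A+P;b=b+P@c
    return np.linalg.solve(A,b)
E
python3 - <<'E'
from h import *
a=grab('top');b=grab('side')
im=np.hstack([a['frame'],b['frame']])[:,:,::-1]
for n,f in (('top',a),('side',b)):
    cv2.imwrite(f'pics/{n}0.png',cv2.resize(f['frame'][:,:,::-1],(800,600),interpolation=cv2.INTER_CUBIC))
    print(n,f['fx'],f['cx'],f['cy'],ray(f,256,192), f.keys())
print(arm.get_state())
E
```

```text
top 488.6733324955643 259.0420737883874 191.6473652509958 (array([ 370.22650431,   47.90511577, 1078.42539986]), array([ 0.2370762 ,  0.01515657, -0.97137282])) dict_keys(['frame', 'fx', 'fy', 'cx', 'cy', 'camera_from_world'])
side 482.6524627013805 260.9773022857119 185.5422965526462 (array([ 430.40130895, -868.90459212,  661.48709142]), array([ 0.12924234,  0.8413731 , -0.52477398])) dict_keys(['frame', 'fx', 'fy', 'cx', 'cy', 'camera_from_world'])
{'time_s': 0.1, 'joint_pos': array([-77.10259996,  34.38106609,  -0.14557968,  91.67785544,
         0.10179543,  54.02698422,  -4.57049578]), 'qvel': array([ 0.03801945, -0.01823927, -0.0485337 , -0.01675668,  0.05905566,
        0.02647716, -0.00426664]), 'tau': array([ 6.23163898e-03, -7.77990532e+01,  1.57033693e+00, -2.58623940e+01,
        1.26351122e-02,  5.51173041e-03,  1.74028037e-05]), 'ee_pos': array([215.37469964, 691.7929437 , 230.47968411]), 'ee_rot': array([-1.79914503e+02,  6.91971337e-03,  1.62712175e+02]), 'contact_force': array([-0.82680214, -0.88947188,  0.19601911]), 'torque': array([ 0.01795269, -0.01733289, -0.00853827]), 'width': 85.35914974880265}
```

View pics/top0.png

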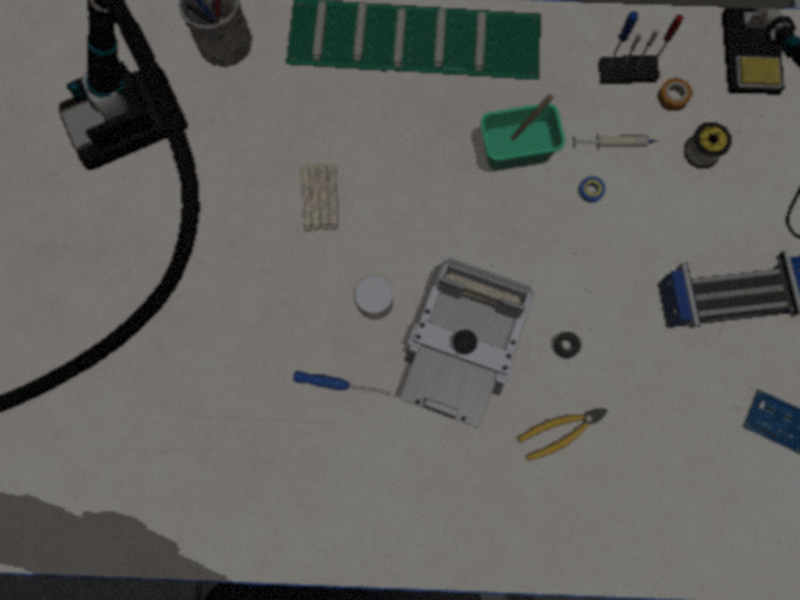

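View pics/side0.png

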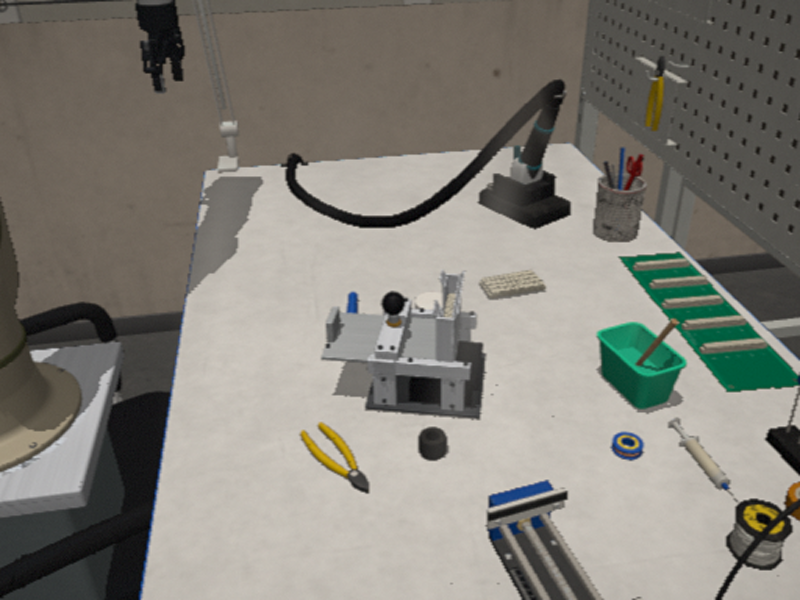

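The top view shows the magazine with the knob at about (464,342) in the enlarged picture, the tab at (440,409) and the tower at (483,287). In the side view the knob is at (393,303). The bystanders lie around it, clear of the knob and tab.

```bash
python3 - <<'E'
from h import *
a=grab('top');b=grab('side')
s=1.5625
def dark(f,u,v,r,th=45):
    g=f['frame'].max(2)<th
    m=np.zeros(g.shape,np.uint8);m[v-r:v+r+1,u-r:u+r+1]=g[v-r:v+r+1,u-r:u+r+1]
    n,l,st,c=cv2.connectedComponentsWithStats(m)
    i=1+np.argmax(st[1:,4]);return c[i],st[i]
ka,sa=dark(a,297,219,13,60);kb,sb=dark(b,251,194,11,40)
print(ka,sa,kb,sb)
K=tri(ray(a,*ka),ray(b,*kb));print('knob',K,proj(a,K),proj(b,K))
t=np.array([440,409])/s; m=np.array([483,287])/s
T=onz(a,*t,105);M=onz(a,*m,148);print(T,M)
for p in (T,M): d=(p-K)[:2]*(1 if p is M else -1);print(np.degrees(np.arctan2(d[1],d[0])),np.hypot(*d))
for n,f,(u,v) in (('t',a,ka),('s',b,kb)):
    u,v=int(u),int(v);c=f['frame'][v-60:v+60,u-75:u+75,::-1]
    c=np.clip(c.astype(float)*(1.6 if n=='t' else 1),0,255).astype(np.uint8)
    cv2.imwrite(f'pics/crop_{n}.png',cv2.resize(c,(750,600),interpolation=cv2.INTER_CUBIC));print(u-75,v-60)
E
```

```text
[296.9516129  218.28494624] [290 211  15  15 186] [251.18571429 194.00714286] [245 188  14  14 140]
knob [551.05768513 -20.11863222 128.47840912] (np.float64(296.9368833579318), np.float64(218.56673413485856)) (np.float64(251.44353265828903), np.float64(193.9406508166085))
[467.47706159   6.98771841 105.        ] [617.97550404 -41.41716252 148.        ]
-17.968594750502618 87.86623285615974
-17.655175486738692 70.22550733649516
221 158
176 134
```

View pics/crop_t.png

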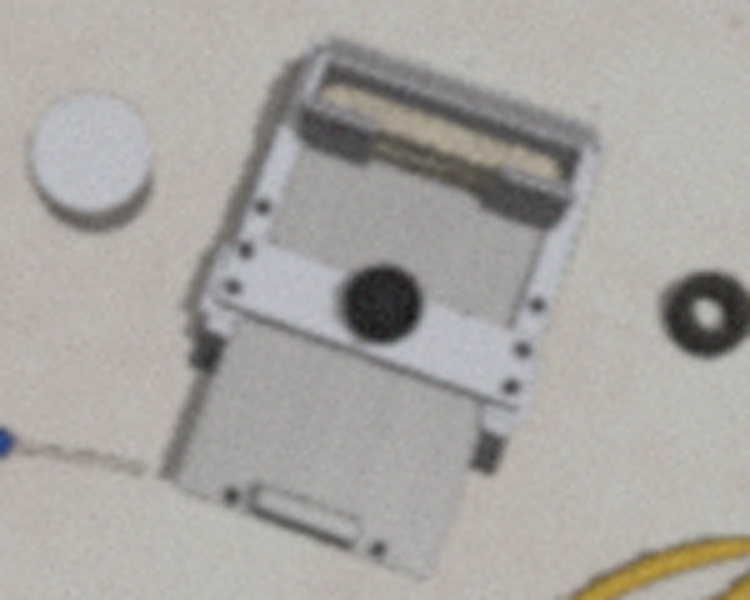

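View pics/crop_s.png

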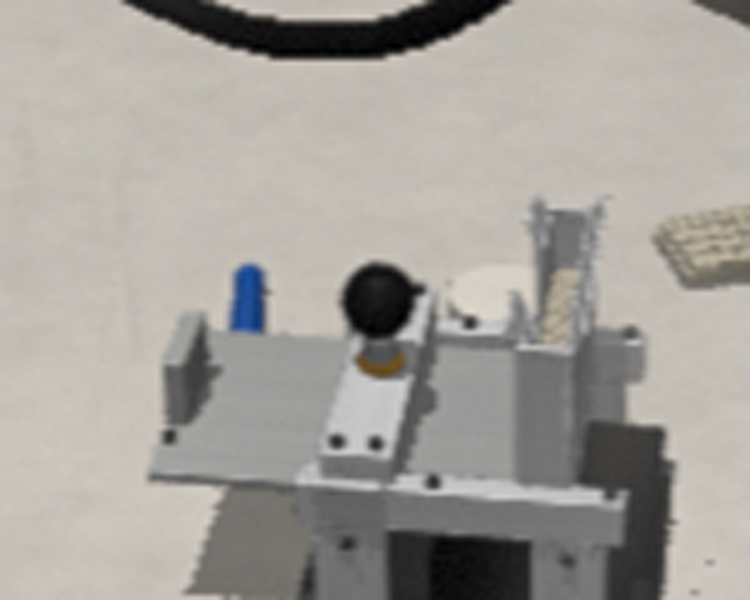

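The crops show the bridge screws at (239,268) and (517,367) in the top crop, and the collar and brass bush below the ball in the side crop. Next come the yaw and the clearance of the extractor hose.

```bash
python3 - <<'E'
from h import *
a=grab('top');b=grab('side')
L=onz(a,221+239/5-.4,158+268.5/5-.4,97);R=onz(a,221+517/5-.4,158+367/5-.4,97)
d=L-R;print('yaw',np.degrees(np.arctan2(d[1],d[0]))-90,np.hypot(*d[:2]),'axis',(L+R)/2)
# rails right edges/screw rows along x
P=onz(a,221+232/5-.4,158+287/5-.4,97);Q=onz(a,221+246/5-.4,158+250/5-.4,97);print(P,Q)
# tab top front edge
t1=onz(a,221+255/5-.4,158+487/5-.4,105);t2=onz(a,221+360/5-.4,158+522/5-.4,105);d=t1-t2;print('tab yaw',np.degrees(np.arctan2(d[1],d[0]))-90,(t1+t2)/2)
s=1.5625
for U,V in ((30,395),(100,350),(160,290),(190,220),(190,160),(165,90)):
    print((U,V),[(z,*np.round(onz(a,U/s,V/s,z)[:2]),*np.round(np.array(proj(b,onz(a,U/s,V/s,z)))*s)) for z in (0,100,200,300,400)])
E
```

```text
yaw -17.797351564380847 119.70027764197182 axis [551.73682096 -20.69092378  97.        ]
[562.21892265  38.9074112   97.        ] [577.8700296   33.67296465  97.        ]
tab yaw -16.337584513999346 [473.95656485   6.1968388  105.        ]
(30, 395) [(0, np.float64(476.0), np.float64(581.0), np.float64(314.0), np.float64(209.0)), (100, np.float64(467.0), np.float64(532.0), np.float64(307.0), np.float64(174.0)), (200, np.float64(457.0), np.float64(482.0), np.float64(299.0), np.float64(133.0)), (300, np.float64(447.0), np.float64(433.0), np.float64(289.0), np.float64(87.0)), (400, np.float64(437.0), np.float64(383.0), np.float64(278.0), np.float64(33.0))]
(100, 350) [(0, np.float64(544.0), np.float64(491.0), np.float64(351.0), np.float64(225.0)), (100, np.float64(528.0), np.float64(450.0), np.float64(342.0), np.float64(188.0)), (200, np.float64(512.0), np.float64(409.0), np.float64(332.0), np.float64(145.0)), (300, np.float64(496.0), np.float64(368.0), np.float64(321.0), np.float64(96.0)), (400, np.float64(480.0), np.float64(327.0), np.float64(307.0), np.float64(39.0))]
(160, 290) [(0,
[... 978 characters left out ...]
64(494.0), np.float64(195.0)), (200, np.float64(754.0), np.float64(329.0), np.float64(477.0), np.float64(150.0)), (300, np.float64(710.0), np.float64(297.0), np.float64(458.0), np.float64(100.0)), (400, np.float64(666.0), np.float64(265.0), np.float64(435.0), np.float64(42.0))]
(165, 90) [(0, np.float64(957.0), np.float64(444.0), np.float64(557.0), np.float64(218.0)), (100, np.float64(902.0), np.float64(407.0), np.float64(541.0), np.float64(180.0)), (200, np.float64(848.0), np.float64(370.0), np.float64(523.0), np.float64(138.0)), (300, np.float64(794.0), np.float64(334.0), np.float64(502.0), np.float64(90.0)), (400, np.float64(739.0), np.float64(297.0), np.float64(477.0), np.float64(35.0))]
```

Call:
{"method": "arm_command", "body": {
  "deltas": [-26,-28,-1,0,-26,-28,-1,0,-26,-28,-1,0,-26,-28,-1,0,-26,-28,-1,0,-26,-28,-1,0,-26,-28,-1,0,-26,-28,-1,0,-26,-28,-1,0,-26,-28,-1,0,-26,-28,-1,0,-26,-28,-1,0,-26,-28,-1,0,-26,-28,-1,0,-26,-28,-1,0,-26,-28,-1,0,-26,-28,-1,0,-26,-28,-1,0,0,0,0,0,0,0,0,0],
  "jaw": 0.55
}}

```text
time_s: 1.97
ee_pos: [524.8, 44.6, 247.6]
ee_rot: [179.7, 0.2, 162.9]
contact_force: [-0.3, 1.0, -0.4]
width: 47.1
```

```bash
cat >> h.py <<'E'
def st(target=None,yaw=None):
    s=arm.get_state();p=np.array(s['ee_pos']);r=s['ee_rot'];y=np.radians(r[2])
    print('t',round(s['time_s'],2),'p',p.round(1),'rot',np.round(r,2),'F',np.round(s['contact_force'],1),'T',np.round(s['torque'],3),'w',round(s['width'],1),'j7',round(s['joint_pos'][6],1))
    if target is not None:
        d=np.array(target)-p;print('tool delta',np.round([d[0]*np.cos(y)+d[1]*np.sin(y),d[0]*np.sin(y)-d[1]*np.cos(y),-d[2]],1))
    if yaw is not None: print('tool yaw rad',round(np.radians((r[2]-yaw+180)%360-180),3))
E
python3 -c "
from h import *
st([551.4,-20.4,111],45)"
```

```text
t 1.97 p [524.8  44.6 247.6] rot [179.69   0.2  162.91] F [-0.3  1.  -0.4] T [ 0.049  0.027 -0.02 ] w 47.1 j7 64.5
tool delta [-44.6 -54.4 136.6]
tool yaw rad 2.058
```

Call:
{"method": "arm_command", "body": {
  "deltas": [-22,-27,0,0,-22,-27,0,0,0,0,0,0.12,0,0,0,0.12,0,0,0,0.12,0,0,0,0.12,0,0,0,0.12,0,0,0,0.12,0,0,0,0.12,0,0,0,0.12,0,0,0,0.12,0,0,0,0.12,0,0,0,0.12,0,0,0,0.12,0,0,0,0.12,0,0,0,0.12,0,0,0,0.12,0,0,0,0.12,0,0,0,0.12,0,0,0,0]
}}

```text
time_s: 3.63
ee_pos: [548.3, -2.4, 247.5]
ee_rot: [-179.7, -0.6, 41.8]
contact_force: [-0.4, -0.8, -0.1]
width: 46.7
```

```bash
python3 -c "
from h import *
st([551.4,-20.4,110],45)"
```

```text
t 3.63 p [548.3  -2.4 247.5] rot [-179.67   -0.59   41.85] F [-0.4 -0.8 -0.1] T [-0.013  0.013  0.049] w 46.7 j7 -29.3
tool delta [ -9.7  15.5 137.5]
tool yaw rad -0.055
```

Call:
{"method": "arm_command", "body": {
  "deltas": [-10,16,0,0,0,0,30,0,0,0,30,0,0,0,30,0,0,0,0,0,0,0,0,0]
}}

```text
time_s: 4.13
ee_pos: [553.4, -13.9, 156.1]
ee_rot: [-179.7, -0.9, 43.7]
contact_force: [-0.0, -1.1, 0.6]
width: 46.9
```

```bash
python3 -c "
from h import *
st([551.4,-20.4,110],45)
a=grab('top')
b=grab('side')
for n,f in(('a',a),('b',b)):
    u,v=(297,218) if n=='a' else (251,180)
    c=cv2.resize(f['frame'][v-50:v+50,u-35:u+35,::-1],(420,600),interpolation=cv2.INTER_CUBIC)
    if n=='a': x=np.clip(c*1.6,0,255).astype(np.uint8)
    else: cv2.imwrite('pics/g1.png',np.hstack([x,c])[:,:800])
"
```

```text
t 4.13 p [553.4 -13.9 156.1] rot [-179.72   -0.85   43.67] F [-0.  -1.1  0.6] T [-0.033  0.012 -0.005] w 46.9 j7 -19.9
tool delta [-5.9  3.3 46.1]
tool yaw rad -0.023
```

View pics/g1.png

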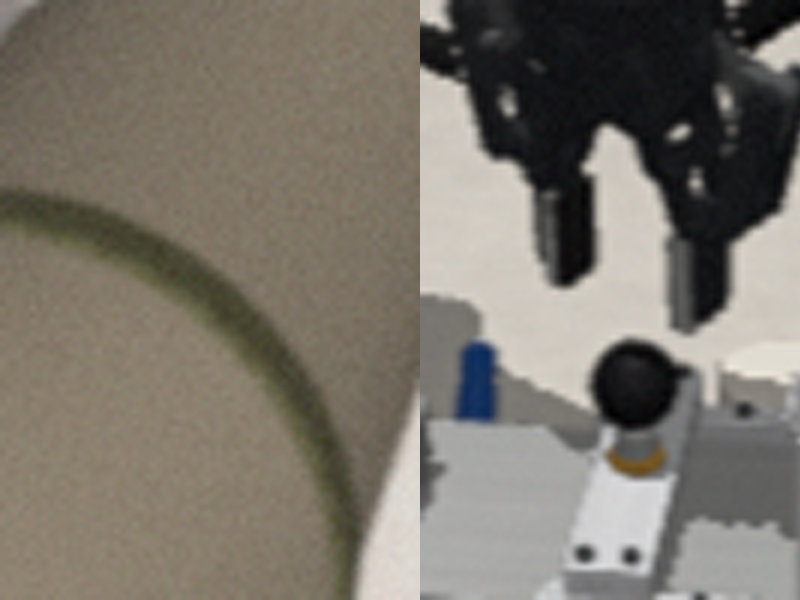

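The top view is blocked by the arm. In the side view the fingers straddle the ball, which is at (635,385) in the picture, with the tips above it.

Call:
{"method": "arm_command", "body": {
  "deltas": [-6,3.5,0,0,-2,1,15,0,0,0,0,0]
}}

```text
time_s: 4.48
ee_pos: [553.3, -22.7, 146.1]
ee_rot: [180.0, -1.2, 43.9]
contact_force: [-0.5, 1.5, -0.1]
width: 47.2
```

```bash
python3 -c "
from h import *
st([551.4,-20.4,110],45)"
```

```text
t 4.48 p [553.3 -22.7 146.1] rot [179.99  -1.24  43.86] F [-0.5  1.5 -0.1] T [0.037 0.1   0.062] w 47.2 j7 -17.9
tool delta [ 0.2 -3.  36.1]
tool yaw rad -0.02
```

Call:
{"method": "arm_command", "body": {
  "deltas": [0,-2.5,12,0,0,0,12,0,0,0,10,0,0,0,0,0,0,0,0,0]
}}

```text
time_s: 4.9
ee_pos: [555.0, -21.7, 115.9]
ee_rot: [179.7, -1.6, 43.9]
contact_force: [-0.5, -0.2, 0.0]
width: 47.0
```

```bash
python3 -c "
from h import *
st([551.4,-20.4,110],45)"
```

```text
t 4.9 p [555.  -21.7 115.9] rot [179.71  -1.6   43.89] F [-0.5 -0.2  0. ] T [-0.009  0.017  0.036] w 47.0 j7 -15.5
tool delta [-1.7 -3.5  5.9]
tool yaw rad -0.019
```

Call:
{"method": "arm_command", "body": {
  "deltas": [-2,-4,5,0,0,0,1,0,0,0,0,0]
}}

```text
time_s: 5.15
ee_pos: [551.0, -20.2, 110.1]
ee_rot: [179.7, -1.6, 43.9]
contact_force: [0.3, -0.0, -0.4]
width: 46.8
```

```bash
python3 -c "
from h import *
st([551.4,-20.4,109.5],45)"
```

```text
t 5.15 p [551.  -20.2 110.1] rot [179.67  -1.64  43.89] F [ 0.3 -0.  -0.4] T [-0.069 -0.014  0.02 ] w 46.8 j7 -15.1
tool delta [0.1 0.4 0.6]
tool yaw rad -0.019
```

Close on the ball.

Call:
{"method": "arm_command", "body": {
  "deltas": [0,0,0,0,0,0,0,0,0,0,0,0,0,0,0,0,0,0,0,0],
  "jaw": 0
}}

```text
time_s: 5.57
ee_pos: [551.5, -20.8, 110.8]
ee_rot: [179.6, -1.7, 43.9]
contact_force: [-0.2, -1.1, -0.9]
width: 29.3
```

```bash
python3 -c "
from h import *
st([551.4,-20.4,109.5],45)"
```

```text
t 5.57 p [551.5 -20.8 110.8] rot [179.59  -1.67  43.87] F [-0.2 -1.1 -0.9] T [-0.163 -0.075 -0.038] w 29.3 j7 -15.1
tool delta [ 0.2 -0.4  1.3]
tool yaw rad -0.02
```

Call:
{"method": "arm_command", "body": {
  "deltas": [0,0,0,-0.1,0,0,-0.2,-0.1,0,0,-0.2,-0.1]
}}

```text
time_s: 5.82
ee_pos: [551.7, -20.9, 111.1]
ee_rot: [179.1, -1.4, 61.4]
contact_force: [2.0, -1.1, -4.5]
width: 29.2
```

```bash
python3 -c "
from h import *
st([551.4,-20.4,109.5],45)
b=grab('side')
u,v=251,180
cv2.imwrite('pics/g2.png',cv2.resize(b['frame'][v-50:v+50,u-60:u+60,::-1],(720,600),interpolation=cv2.INTER_CUBIC))
"
```

```text
t 5.82 p [551.7 -20.9 111.1] rot [179.08  -1.43  61.42] F [ 2.  -1.1 -4.5] T [-0.086  0.063 -0.213] w 29.2 j7 -3.4
tool delta [ 0.3 -0.5  1.6]
tool yaw rad 0.287
```

View pics/g2.png

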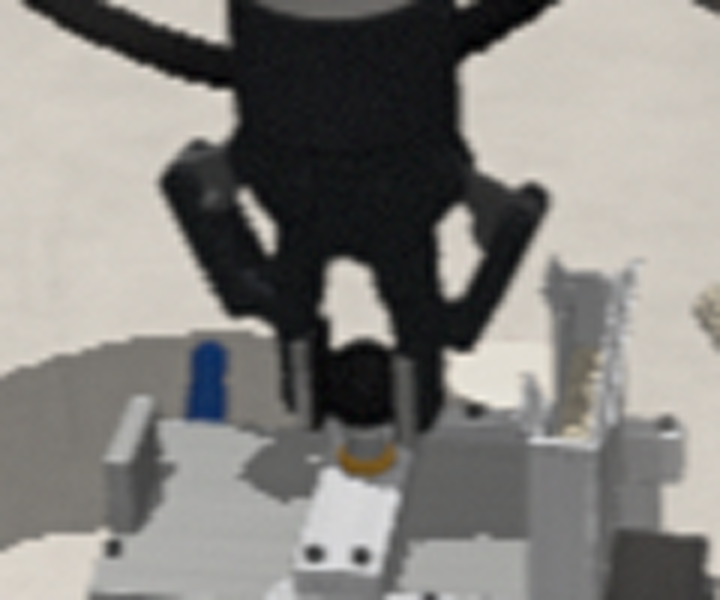

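The ball at (360,385) is gripped across its middle, and the torque of 0.21 N m matches the screw's friction. I'll continue anticlockwise.

Call:
{"method": "arm_command", "body": {
  "deltas": [0,0,-0.2,-0.12,0,0,-0.2,-0.12,0,0,-0.2,-0.12,0,0,-0.2,-0.12,0,0,-0.2,-0.12]
}}

```text
time_s: 6.28
ee_pos: [552.2, -21.1, 111.8]
ee_rot: [178.4, -0.6, 96.3]
contact_force: [1.8, -0.0, -2.1]
width: 28.9
```

```bash
python3 -c "
from h import *
st([551.4,-20.4,109.5],133)"
```

```text
t 6.28 p [552.2 -21.1 111.8] rot [178.43  -0.64  96.33] F [ 1.8 -0.  -2.1] T [-0.159  0.279 -0.192] w 28.9 j7 19.5
tool delta [ 0.8 -0.7  2.3]
tool yaw rad -0.64
```

Call:
{"method": "arm_command", "body": {
  "deltas": [-0.3,0.3,-0.3,-0.12,0,0,-0.3,-0.12,0,0,-0.2,-0.12,0,0,-0.2,-0.12,0,0,-0.2,-0.12,0,0,0,0,0,0,0,0]
}}

```text
time_s: 6.87
ee_pos: [552.8, -20.9, 112.8]
ee_rot: [178.4, 0.3, 131.5]
contact_force: [1.3, 1.2, -0.5]
width: 29.5
```

```bash
python3 -c "
from h import *
st([551.4,-20.4,109.5],133)"
```

```text
t 6.87 p [552.8 -20.9 112.8] rot [178.38   0.25 131.53] F [ 1.3  1.2 -0.5] T [-0.263  0.216  0.177] w 29.5 j7 42.5
tool delta [ 1.3 -0.7  3.3]
tool yaw rad -0.026
```

Call:
{"method": "arm_command", "body": {
  "deltas": [0,0,0,0,0,0,0,0,0,0,0,0,0,0,-15,0,0,0,-20,0,0,0,-20,0,0,0,0,0.12,0,0,0,0.12,0,0,0,0.12,0,0,0,0.12,0,0,0,0.12,0,0,0,0.12,0,0,0,0.12,0,0,0,0.12,0,0,0,0],
  "jaw": 0.55
}}

```text
time_s: 8.12
ee_pos: [549.7, -20.8, 171.0]
ee_rot: [179.0, -1.3, 72.9]
contact_force: [0.7, 0.7, -0.0]
width: 47.0
```

```bash
python3 -c "
from h import *
st([470.5,5.6,81],72.2)
b=grab('side')
m=(b['frame'].max(2)<40);m[:182]=0;m[208:]=0;m[:,:235]=0;m[:,268:]=0
n,l,s,c=cv2.connectedComponentsWithStats(m.astype(np.uint8));print(s,c)
u,v=251,180
cv2.imwrite('pics/g3.png',cv2.resize(b['frame'][v-50:v+50,u-60:u+60,::-1],(720,600),interpolation=cv2.INTER_CUBIC))
"
```

```text
t 8.12 p [549.7 -20.8 171. ] rot [179.01  -1.31  72.95] F [ 0.7  0.7 -0. ] T [ 0.032 -0.017  0.001] w 47.0 j7 -1.0
tool delta [  2.  -83.5  90. ]
tool yaw rad 0.013
[[     0      0    512    384 196462]
 [   245    187     15     14    146]] [[255.50305912 191.49884456]
 [251.38356164 193.05479452]]
```

The knob's blob rose 0.95 px, which matches the roughly 2.4 mm rise of 1.5 rad. I'll go on to the tab.

Call:
{"method": "arm_command", "body": {
  "deltas": [1,-30,0,0.01,1,-30,0,0,0,-24,0,0,0,0,20,0,0,0,20,0,0,0,0,0]
}}

```text
time_s: 8.67
ee_pos: [468.5, 7.8, 129.7]
ee_rot: [178.7, -1.4, 74.1]
contact_force: [-1.3, -0.6, 0.2]
width: 46.7
```

```bash
python3 -c "
from h import *
st([470.5,5.6,81],72.2)"
```

```text
t 8.67 p [468.5   7.8 129.7] rot [178.74  -1.35  74.15] F [-1.3 -0.6  0.2] T [-0.002  0.049  0.036] w 46.7 j7 -0.1
tool delta [-1.5  2.6 48.7]
tool yaw rad 0.034
```

Call:
{"method": "arm_command", "body": {
  "deltas": [-1.5,2.5,15,0.03,0,0,15,0,0,0,13,0,0,0,3,0,0,0,0,0]
}}

```text
time_s: 9.08
ee_pos: [473.7, 6.2, 84.6]
ee_rot: [178.7, -1.5, 73.0]
contact_force: [-0.3, -0.3, 0.2]
width: 47.1
```

```bash
python3 -c "
from h import *
st([470.5,5.6,81],72.2)
b=grab('side')
u,v=235,190
cv2.imwrite('pics/g3.png',cv2.resize(b['frame'][v-50:v+50,u-60:u+60,::-1],(720,600),interpolation=cv2.INTER_CUBIC))
"
```

```text
t 9.08 p [473.7   6.2  84.6] rot [178.69  -1.51  73.03] F [-0.3 -0.3  0.2] T [-0.037  0.027  0.032] w 47.1 j7 2.2
tool delta [-1.5 -2.9  3.6]
tool yaw rad 0.014
```

View pics/g3.png

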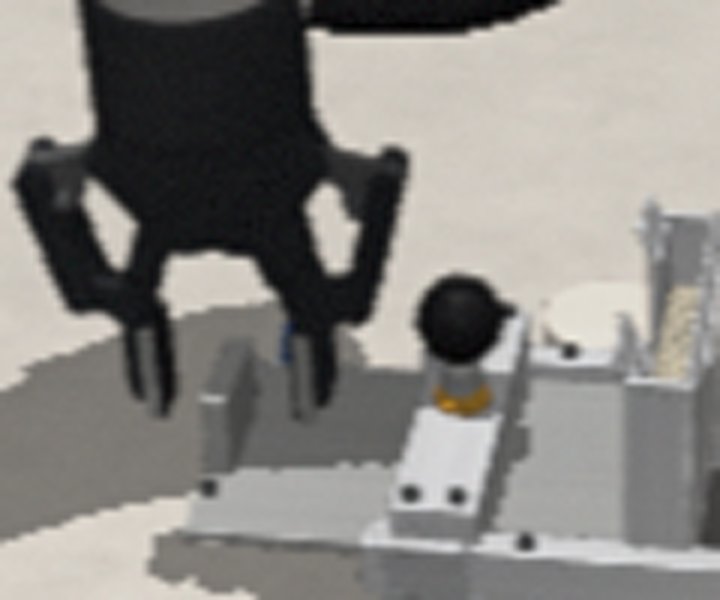

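The tab, at about (225,400), stands midway between the fingers.

Call:
{"method": "arm_command", "body": {
  "deltas": [-1,-2,3,0.01,0,0,0,0,0,0,0,0,0,0,0,0,0,0,0,0,0,0,0,0,0,0,0,0],
  "jaw": 0
}}

```text
time_s: 9.72
ee_pos: [470.8, 6.3, 83.8]
ee_rot: [178.7, -1.6, 72.4]
contact_force: [0.6, 0.3, -5.2]
width: 8.9
```

```bash
python3 -c "
from h import *
st([470.5,5.6,81],72.2)"
```

```text
t 9.72 p [470.8   6.3  83.8] rot [178.75  -1.58  72.44] F [ 0.6  0.3 -5.2] T [ 0.087  0.373 -0.255] w 8.9 j7 2.0
tool delta [-0.8 -0.   2.8]
tool yaw rad 0.004
```

Call:
{"method": "arm_command", "body": {
  "deltas": [0,-3,0,0,0,-3,0,0,0,-3,0,0,0,-3,0,0,0,-3,0,0,0,-3,0,0,0,-3,0,0,0,-2,0,0,0,0,0,0]
}}

```text
time_s: 10.47
ee_pos: [448.5, 13.6, 83.8]
ee_rot: [178.5, -1.6, 72.4]
contact_force: [1.4, 0.2, -5.7]
width: 8.7
```

```bash
python3 -c "
from h import *
st([470.8-.952*25,6.3+.306*25,83.8],72.2)"
```

```text
t 10.47 p [448.5  13.6  83.8] rot [178.53  -1.62  72.4 ] F [ 1.4  0.2 -5.7] T [-0.016  0.219 -0.221] w 8.7 j7 1.7
tool delta [-0.2 -1.5  0. ]
tool yaw rad 0.004
```

Call:
{"method": "arm_command", "body": {
  "deltas": [0,-2,0,0,0,0,0,0,0,0,0,0,0,0,0,0,0,0,0,0,0,0,0,0]
}}

```text
time_s: 10.97
ee_pos: [446.7, 14.2, 83.8]
ee_rot: [178.5, -1.6, 72.4]
contact_force: [2.0, -0.2, -3.9]
width: 9.0
```

```bash
python3 -c "
from h import *
st([470.8,6.3,83.8],72.2)
b=grab('side')
u,v=260,215
cv2.imwrite('pics/g4.png',cv2.resize(b['frame'][v-60:v+60,u-75:u+75,::-1],(750,600),interpolation=cv2.INTER_CUBIC))
"
```

```text
t 10.97 p [446.7  14.2  83.8] rot [178.5   -1.62  72.39] F [ 2.  -0.2 -3.9] T [ 0.007  0.229 -0.225] w 9.0 j7 1.6
tool delta [-0.3 25.4  0. ]
tool yaw rad 0.003
```

View pics/g4.png

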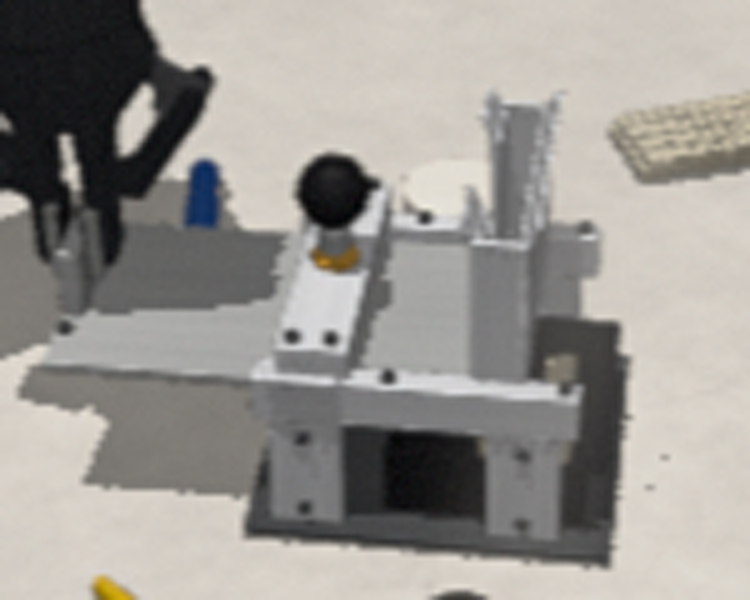

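The slot is empty. Some ivory shows under the tower and at (560,365), behind the near rail, so I'll check with the top view.

```bash
python3 -c "
from h import *
b=grab('side');a=grab('top')
F=np.array([551.5,-20.5,0]);t=np.radians(-17.8);R=np.array([[np.cos(t),-np.sin(t),0],[np.sin(t),np.cos(t),0],[0,0,1]])
for U,V in((560,365),(485,445),(563,450)):
    for z in (10,25,40,55,70,85): print((U,V),z,(R.T@(onz(b,185+U/5-.4,155+V/5-.4,z)-F)).round())
c=a['frame'][158:278,221:371,::-1]
cv2.imwrite('pics/g5.png',cv2.resize(np.clip(c*1.8,0,255).astype(np.uint8),(750,600),interpolation=cv2.INTER_CUBIC))
"
```

```text
(560, 365) 10 [93. 56. 10.]
(560, 365) 25 [94. 35. 25.]
(560, 365) 40 [95. 14. 40.]
(560, 365) 55 [96. -6. 55.]
(560, 365) 70 [ 97. -27.  70.]
(560, 365) 85 [ 99. -48.  85.]
(485, 445) 10 [65. -7. 10.]
(485, 445) 25 [ 66. -27.  25.]
(485, 445) 40 [ 68. -46.  40.]
(485, 445) 55 [ 70. -65.  55.]
(485, 445) 70 [ 72. -84.  70.]
(485, 445) 85 [  74. -104.   85.]
(563, 450) 10 [99. -7. 10.]
(563, 450) 25 [100. -26.  25.]
(563, 450) 40 [101. -45.  40.]
(563, 450) 55 [102. -65.  55.]
(563, 450) 70 [103. -84.  70.]
(563, 450) 85 [ 104. -103.   85.]
```

View pics/g5.png

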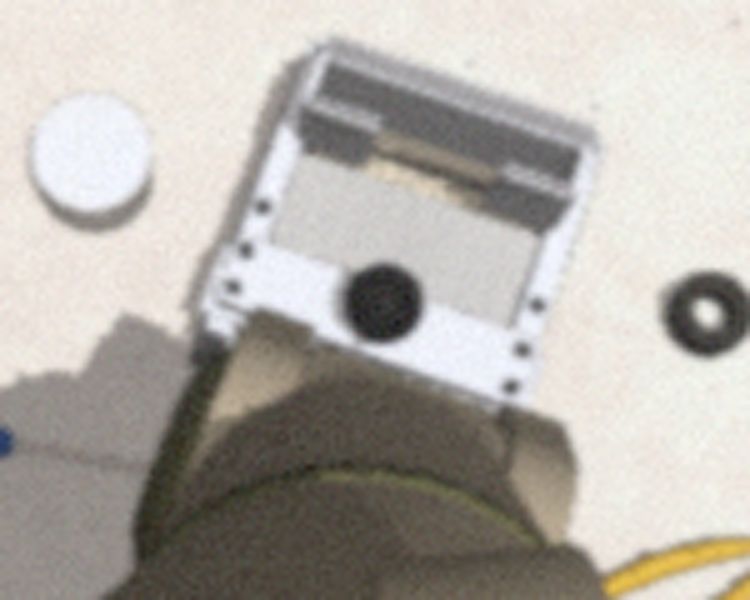

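The slot is empty and ivory is visible below it, at about x = 65 to 100 mm, within the tray's 33 to 117 mm. All four have dropped, so I'll push the gate home.

Call:
{"method": "arm_command", "body": {
  "deltas": [0,3,0,0,0,3,0,0,0,3,0,0,0,3,0,0,0,3,0,0,0,3,0,0,0,3,0,0,0,3,0,0,0,3,0,0,0,2,0,0,0,0,0,0]
}}

```text
time_s: 12.03
ee_pos: [471.3, 6.1, 83.8]
ee_rot: [179.2, -1.6, 72.5]
contact_force: [-2.6, 2.1, 0.6]
width: 9.0
```

```bash
python3 -c "
from h import *
st([470.8,6.3,83.8],72.2)"
```

```text
t 12.03 p [471.3   6.1  83.8] rot [179.17  -1.58  72.47] F [-2.6  2.1  0.6] T [ 0.477  0.848 -0.224] w 9.0 j7 2.0
tool delta [ 0.  -0.6 -0. ]
tool yaw rad 0.005
```

Call:
{"method": "arm_command", "body": {
  "deltas": [0,3,0,0,0,4,0,0]
}}

```text
time_s: 12.2
ee_pos: [471.3, 6.1, 83.7]
ee_rot: [179.9, -1.6, 72.6]
contact_force: [-15.8, 7.5, 13.9]
width: 8.4
```

```bash
python3 -c "
from h import *
st([470.8,6.3,83.8],72.2)"
```

```text
t 12.2 p [471.3   6.1  83.7] rot [179.93  -1.58  72.56] F [-15.8   7.5  13.9] T [ 1.622  3.032 -0.342] w 8.4 j7 2.1
tool delta [ 0.  -0.6 -0.1]
tool yaw rad 0.006
```

Call:
{"method": "arm_command", "body": {
  "deltas": [0,0,0,0,0,0,0,0,0,0,0,0],
  "jaw": 0.55
}}

```text
time_s: 12.45
ee_pos: [473.1, 5.8, 84.4]
ee_rot: [179.7, -1.6, 72.7]
contact_force: [0.5, 0.5, 0.6]
width: 44.3
```

Call:
{"method": "arm_command", "body": {
  "deltas": [0,0,0,0,0,0,-20,0,0,0,-25,0,0,0,-25,0,0,0,-25,0,0,0,0,-0.12,0,0,0,-0.12,0,0,0,-0.12,0,0,0,-0.12,0,0,0,-0.12,0,0,0,-0.12,0,0,0,-0.12,0,0,0,-0.12,0,0,0,-0.12,0,0,0,-0.12,0,0,0,-0.12,0,0,0,-0.12,0,0,0,-0.12,0,0,0,0]
}}

```text
time_s: 14.03
ee_pos: [488.4, -1.3, 189.8]
ee_rot: [178.2, 2.5, 165.5]
contact_force: [0.2, -0.4, 0.6]
width: 47.3
```

```bash
python3 -c "
from h import *
st([551.4,-20.6,112.5],165)
b=grab('side');a=grab('top')
c1=b['frame'][155:275,185:335,::-1];
cv2.imwrite('pics/g6.png',cv2.resize(c1,(750,600),interpolation=cv2.INTER_CUBIC))
"
```

```text
t 14.03 p [488.4  -1.3 189.8] rot [178.17   2.48 165.54] F [ 0.2 -0.4  0.6] T [-0.032  0.038 -0.021] w 47.3 j7 66.7
tool delta [-65.8  -3.   77.3]
tool yaw rad 0.009
```

View pics/g6.png

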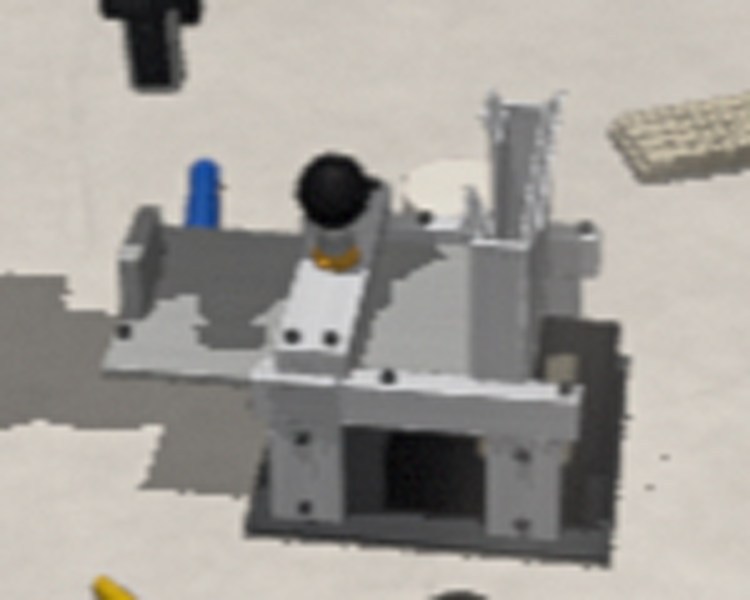

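The gate is back home and the tab is as it was at the start. Moving over the knob.

Call:
{"method": "arm_command", "body": {
  "deltas": [-30,-2,0,0,-33,-1,0,0,-3,0,10,0,0,0,15,0,0,0,0,0]
}}

```text
time_s: 14.55
ee_pos: [555.9, -22.1, 167.5]
ee_rot: [178.1, 2.6, 163.8]
contact_force: [-0.0, 0.4, -1.8]
width: 47.1
```

```bash
python3 -c "
from h import *
st([551.4,-20.6,112.5],165)"
```

```text
t 14.55 p [555.9 -22.1 167.5] rot [178.08   2.63 163.8 ] F [-0.   0.4 -1.8] T [-0.007  0.09  -0.036] w 47.1 j7 68.2
tool delta [ 4.8  0.2 55. ]
tool yaw rad -0.021
```

Call:
{"method": "arm_command", "body": {
  "deltas": [6,-1.5,0,0,0,0,15,0,0,0,15,0,0,0,12,0,0,0,0,0]
}}

```text
time_s: 14.97
ee_pos: [549.0, -20.3, 126.0]
ee_rot: [178.1, 2.6, 163.3]
contact_force: [-1.0, -0.6, -0.8]
width: 47.2
```

```bash
python3 -c "
from h import *
st([552.2,-20.3,112.5],165)"
```

```text
t 14.97 p [549.  -20.3 126. ] rot [178.09   2.64 163.27] F [-1.  -0.6 -0.8] T [0.054 0.081 0.002] w 47.2 j7 67.0
tool delta [-3.1  0.9 13.5]
tool yaw rad -0.03
```

Call:
{"method": "arm_command", "body": {
  "deltas": [-2.5,1,8,0,0,0,5,0,0,0,1,0,0,0,0,0]
}}

```text
time_s: 15.3
ee_pos: [551.8, -19.2, 113.4]
ee_rot: [178.1, 2.7, 163.2]
contact_force: [-0.2, 0.1, -0.8]
width: 47.1
```

Call:
{"method": "arm_command", "body": {
  "deltas": [0,0,0,0,0,0,0,0,0,0,0,0,0,0,0,0,0,0,0,0],
  "jaw": 0
}}

```text
time_s: 15.72
ee_pos: [551.7, -19.6, 114.3]
ee_rot: [178.1, 2.7, 163.1]
contact_force: [0.6, 0.2, -3.8]
width: 29.0
```

```bash
python3 -c "
from h import *
st([552.2,-20.3,112.5],165)"
```

```text
t 15.72 p [551.7 -19.6 114.3] rot [178.08   2.73 163.11] F [ 0.6  0.2 -3.8] T [-0.153  0.02   0.007] w 29.0 j7 66.7
tool delta [-0.7 -0.5  1.8]
tool yaw rad -0.033
```

Call:
{"method": "arm_command", "body": {
  "deltas": [0,0,0.2,0.12,0,0,0.2,0.12,0,0,0.2,0.12,0,0,0.2,0.12,0,0,0.2,0.12,0,0,0.2,0.12]
}}

```text
time_s: 16.22
ee_pos: [552.1, -19.2, 113.1]
ee_rot: [176.7, 0.7, 120.6]
contact_force: [1.3, 0.2, -2.2]
width: 28.9
```

```bash
python3 -c "
from h import *
st([551.7,-20.3,112.5],163.1)"
```

```text
t 16.22 p [552.1 -19.2 113.1] rot [176.7    0.67 120.57] F [ 1.3  0.2 -2.2] T [-0.464  0.414  0.205] w 28.9 j7 39.5
tool delta [-0.8 -0.9  0.6]
tool yaw rad -0.742
```

Call:
{"method": "arm_command", "body": {
  "deltas": [-0.4,-0.4,0.2,0.12,0,0,0.2,0.12,0,0,0.2,0.12,0,0,0.2,0.12,0,0,0.2,0.12]
}}

```text
time_s: 16.63
ee_pos: [552.8, -18.9, 112.5]
ee_rot: [176.9, -1.4, 84.8]
contact_force: [5.6, 0.1, -2.4]
width: 29.1
```

```bash
python3 -c "
from h import *
st([551.7,-20.3,112.5],163.1)"
```

```text
t 16.63 p [552.8 -18.9 112.5] rot [176.89  -1.41  84.83] F [ 5.6  0.1 -2.4] T [-0.089 -1.159  0.076] w 29.1 j7 16.7
tool delta [-1.5 -0.9 -0. ]
tool yaw rad -1.366
```

Call:
{"method": "arm_command", "body": {
  "deltas": [-0.8,-0.6,0.3,0.1,0,0,0.2,0.1]
}}

```text
time_s: 16.8
ee_pos: [553.5, -18.9, 112.5]
ee_rot: [177.1, -2.1, 72.9]
contact_force: [-2.9, -2.0, -2.3]
width: 29.2
```

```bash
python3 -c "
from h import *
st([551.7,-20.3,111],163.1)"
```

```text
t 16.8 p [553.5 -18.9 112.5] rot [177.09  -2.09  72.85] F [-2.9 -2.  -2.3] T [-0.849  0.014  0.281] w 29.2 j7 9.0
tool delta [-1.9 -1.3  1.5]
tool yaw rad -1.575
```

Call:
{"method": "arm_command", "body": {
  "deltas": [-1,-0.8,0.3,0.1,-0.3,-0.3,0.3,0.1]
}}

```text
time_s: 16.97
ee_pos: [553.5, -18.7, 111.7]
ee_rot: [177.5, -2.7, 61.0]
contact_force: [2.8, -2.1, -7.0]
width: 29.1
```

```bash
python3 -c "
from h import *
st([551.7,-20.3,111],163.1)"
```

```text
t 16.97 p [553.5 -18.7 111.7] rot [177.47  -2.72  60.96] F [ 2.8 -2.1 -7. ] T [-0.751 -0.476  0.304] w 29.1 j7 1.4
tool delta [-2.3 -0.8  0.7]
tool yaw rad -1.783
```

Call:
{"method": "arm_command", "body": {
  "deltas": [-1,-0.5,0.3,0.1,-0.5,-0.3,0.3,0.1]
}}

```text
time_s: 17.13
ee_pos: [554.0, -19.0, 111.4]
ee_rot: [177.9, -3.3, 49.1]
contact_force: [-1.1, -1.2, 0.6]
width: 29.2
```

```bash
python3 -c "
from h import *
st([551.7,-20.3,111],163.1)"
```

```text
t 17.13 p [554.  -19.  111.4] rot [177.92  -3.29  49.09] F [-1.1 -1.2  0.6] T [-0.565 -0.063  0.321] w 29.2 j7 -6.4
tool delta [-2.5 -0.9  0.4]
tool yaw rad -1.99
```

Call:
{"method": "arm_command", "body": {
  "deltas": [-1,-0.5,0.3,0.1,-0.5,-0.3,0.3,0.1]
}}

```text
time_s: 17.3
ee_pos: [553.1, -19.9, 111.1]
ee_rot: [178.6, -3.7, 37.1]
contact_force: [0.2, -0.2, 4.4]
width: 28.6
```

```bash
python3 -c "
from h import *
st([551.7,-20.3,111],163.1)"
```

```text
t 17.3 p [553.1 -19.9 111.1] rot [178.56  -3.7   37.08] F [ 0.2 -0.2  4.4] T [ 0.005 -0.006  0.22 ] w 28.6 j7 -14.2
tool delta [-1.3 -0.6  0.1]
tool yaw rad -2.199
```

Call:
{"method": "arm_command", "body": {
  "deltas": [-0.8,-0.5,0.3,0.1,-0.5,-0.3,0.3,0.1]
}}

```text
time_s: 17.47
ee_pos: [553.1, -19.7, 111.1]
ee_rot: [179.3, -4.1, 25.1]
contact_force: [-0.6, -0.7, 3.8]
width: 28.8
```

```bash
python3 -c "
from h import *
st([551.7,-20.3,111],163.1)"
```

```text
t 17.47 p [553.1 -19.7 111.1] rot [179.31  -4.09  25.09] F [-0.6 -0.7  3.8] T [ 0.017  0.429 -0.245] w 28.8 j7 -22.3
tool delta [-1.5 -0.1  0.1]
tool yaw rad -2.409
```

Call:
{"method": "arm_command", "body": {
  "deltas": [-0.5,0,0,0.1]
}}

```text
time_s: 17.55
ee_pos: [553.1, -19.8, 111.3]
ee_rot: [179.7, -4.2, 19.1]
contact_force: [2.1, -1.6, -7.7]
width: 29.1
```

```bash
python3 -c "
from h import *
st([551.7,-20.3,111],163.1)"
```

```text
t 17.55 p [553.1 -19.8 111.3] rot [179.73  -4.18  19.09] F [ 2.1 -1.6 -7.7] T [-0.251 -0.106  0.314] w 29.1 j7 -26.5
tool delta [-1.4  0.   0.3]
tool yaw rad -2.513
```

Call:
{"method": "arm_command", "body": {
  "deltas": [0,0,0,0.1]
}}

```text
time_s: 17.63
ee_pos: [552.3, -20.1, 111.1]
ee_rot: [-179.8, -4.1, 13.1]
contact_force: [-13.2, -5.5, 6.2]
width: 29.1
```

```bash
python3 -c "
from h import *
st([551.7,-20.3,111],163.1)"
```

```text
t 17.63 p [552.3 -20.1 111.1] rot [-179.83   -4.12   13.09] F [-13.2  -5.5   6.2] T [-1.431  2.562 -0.195] w 29.1 j7 -30.7
tool delta [-0.6  0.1  0.1]
tool yaw rad -2.618
```

Call:
{"method": "arm_command", "body": {
  "deltas": [0,0,0,0,0,0,0,0,0,0,0,0,0,0,-15,0,0,0,-20,0,0,0,-20,0,0,0,0,-0.12,0,0,0,-0.12,0,0,0,-0.12,0,0,0,-0.12,0,0,0,-0.12,0,0,0,-0.12,0,0,0,-0.12,0,0,0,-0.12,0,0,0,-0.12,0,0,0,-0.12,0,0,0,0],
  "jaw": 0.55
}}

```text
time_s: 19.05
ee_pos: [553.7, -18.6, 173.0]
ee_rot: [175.4, -1.7, 85.3]
contact_force: [0.4, -0.7, 0.4]
width: 46.9
```

```bash
python3 -c "
from h import *
st([551.6,-20.4,110],100)
C=[]
for i in range(4):
    b=grab('side')
    m=(b['frame'].max(2)<40);m[:182]=0;m[208:]=0;m[:,:235]=0;m[:,268:]=0
    n,l,s,c=cv2.connectedComponentsWithStats(m.astype(np.uint8));C.append([*c[1],*s[1]])
print(np.array(C).round(2))
u,v=proj(b,[551.4,-20.4,129]);u2,v2=proj(b,[551.4,-20.4,130]);print(v2-v)
cv2.imwrite('pics/g7.png',cv2.resize(b['frame'][165:240,205:299,::-1],(750,600),interpolation=cv2.INTER_CUBIC))
"
```

```text
t 19.05 p [553.7 -18.6 173. ] rot [175.44  -1.71  85.25] F [ 0.4 -0.7  0.4] T [-0.006  0.057 -0.027] w 46.9 j7 15.1
tool delta [-2. -2. 63.]
tool yaw rad -0.257
[[251.46 194.18 245.   188.    15.    14.   147.  ]
 [251.42 194.17 245.   188.    15.    14.   148.  ]
 [251.42 194.17 245.   188.    15.    14.   148.  ]
 [251.43 194.12 245.   188.    15.    14.   147.  ]]
-0.40655222503352206
```

View pics/g7.png

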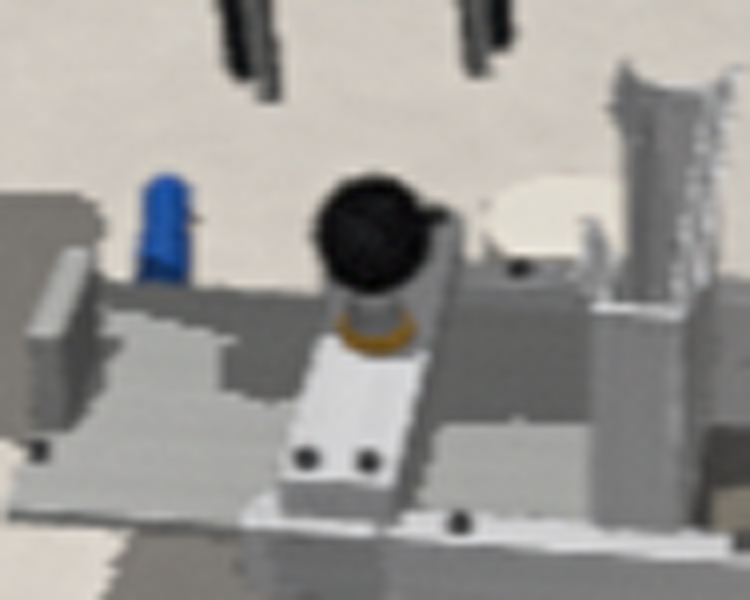

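The knob's centre is now about 1.1 px (2.7 mm) lower than when slack, and a little below where it started. Late in the turn the fingers looked to be slipping against the seat. I'll regrasp to feel it directly.

Call:
{"method": "arm_command", "body": {
  "deltas": [-3,-5.5,0,0,0,0,15,0,0,0,15,0,0,0,12,0,0,0,0,0]
}}

```text
time_s: 19.67
ee_pos: [550.1, -20.1, 129.4]
ee_rot: [175.4, -1.7, 84.2]
contact_force: [-0.6, -0.3, -0.5]
width: 47.1
```

```bash
python3 -c "
from h import *
st([553,-20,109.5],100)"
```

```text
t 19.67 p [550.1 -20.1 129.4] rot [175.43  -1.72  84.22] F [-0.6 -0.3 -0.5] T [-0.004  0.096 -0.003] w 47.1 j7 17.5
tool delta [ 0.4  2.9 19.9]
tool yaw rad -0.275
```

Call:
{"method": "arm_command", "body": {
  "deltas": [0,1.5,11,0,0,0,8,0,0,0,1.5,0,0,0,0,0]
}}

```text
time_s: 20.0
ee_pos: [553.0, -20.1, 107.6]
ee_rot: [175.5, -1.7, 84.1]
contact_force: [0.1, -0.5, -0.5]
width: 47.1
```

```bash
python3 -c "
from h import *
st([553,-20,109.5],100)"
```

```text
t 20.0 p [553.  -20.1 107.6] rot [175.47  -1.68  84.07] F [ 0.1 -0.5 -0.5] T [-0.087  0.071 -0.018] w 47.1 j7 18.6
tool delta [ 0.1  0.  -1.9]
tool yaw rad -0.278
```

Call:
{"method": "arm_command", "body": {
  "deltas": [0,0,0,0,0,0,0,0,0,0,0,0,0,0,0,0,0,0,0,0,0,0,0,0],
  "jaw": 0
}}

```text
time_s: 20.5
ee_pos: [553.5, -20.2, 108.2]
ee_rot: [175.4, -1.7, 84.1]
contact_force: [2.1, -0.9, -4.5]
width: 29.2
```

```bash
python3 -c "
from h import *
st([553,-20,109.5],100)"
```

```text
t 20.5 p [553.5 -20.2 108.2] rot [175.4   -1.66  84.06] F [ 2.1 -0.9 -4.5] T [-0.085 -0.101  0.017] w 29.2 j7 18.6
tool delta [ 0.2 -0.5 -1.3]
tool yaw rad -0.278
```

Call:
{"method": "arm_command", "body": {
  "deltas": [0,0,0,0.04,0,0,0,0.04]
}}

```text
time_s: 20.67
ee_pos: [553.4, -20.2, 108.4]
ee_rot: [175.5, -2.0, 79.4]
contact_force: [0.4, -0.4, -0.1]
width: 29.3
```

```bash
python3 -c "
from h import *
st([553,-20,109.5],84)"
```

```text
t 20.67 p [553.4 -20.2 108.4] rot [175.55  -2.04  79.44] F [ 0.4 -0.4 -0.1] T [-0.013  0.282 -0.259] w 29.3 j7 15.7
tool delta [ 0.1 -0.4 -1.1]
tool yaw rad -0.08
```

Call:
{"method": "arm_command", "body": {
  "deltas": [0,0,0,0.04,0,0,0,0.04]
}}

```text
time_s: 20.83
ee_pos: [553.4, -20.2, 108.5]
ee_rot: [175.7, -2.4, 74.5]
contact_force: [2.6, -1.5, -7.5]
width: 29.2
```

```bash
python3 -c "
from h import *
st([553,-20,109.5],84)"
```

```text
t 20.83 p [553.4 -20.2 108.5] rot [175.74  -2.42  74.55] F [ 2.6 -1.5 -7.5] T [-0.246 -0.145  0.305] w 29.2 j7 12.6
tool delta [ 0.1 -0.4 -1. ]
tool yaw rad -0.165
```

The torque pattern looks like stick-slip against a hard stop. To settle it I'll turn 0.8 rad more, then measure the knob's height again: a free screw would sink 1.3 mm, or about 0.5 px.

Call:
{"method": "arm_command", "body": {
  "deltas": [0,0,0,0.1,0,0,0,0.1,0,0,0,0.1,0,0,0,0.1,0,0,0,0.1,0,0,0,0.1,0,0,0,0.1,0,0,0,0.1]
}}

```text
time_s: 21.5
ee_pos: [553.8, -19.7, 109.7]
ee_rot: [179.0, -4.9, 26.3]
contact_force: [5.9, 2.1, -7.7]
width: 29.1
```

```bash
python3 -c "
from h import *
st([553,-20,109.5],84)"
```

```text
t 21.5 p [553.8 -19.7 109.7] rot [178.97  -4.95  26.26] F [ 5.9  2.1 -7.7] T [ 0.318 -0.647  0.324] w 29.1 j7 -19.3
tool delta [-0.9 -0.1  0.2]
tool yaw rad -1.008
```

Call:
{"method": "arm_command", "body": {
  "deltas": [0,0,0,0,0,0,0,0,0,0,0,0,0,0,0,0]
}}

```text
time_s: 21.83
ee_pos: [554.1, -19.5, 109.8]
ee_rot: [178.9, -4.9, 26.3]
contact_force: [1.7, 0.1, -4.7]
width: 29.2
```

```bash
python3 -c "
from h import *
st([553,-20,109.5],84)"
```

```text
t 21.83 p [554.1 -19.5 109.8] rot [178.91  -4.95  26.28] F [ 1.7  0.1 -4.7] T [ 0.013 -0.083 -0.072] w 29.2 j7 -19.3
tool delta [-1.2 -0.   0.3]
tool yaw rad -1.007
```

Call:
{"method": "arm_command", "body": {
  "deltas": [0,0,0,0,0,0,0,0,0,0,0,0,0,0,-15,0,0,0,-20,0,0,0,-25,0,0,0,0,0],
  "jaw": 0.55
}}

```text
time_s: 22.42
ee_pos: [547.5, -21.7, 171.5]
ee_rot: [179.1, -4.8, 26.5]
contact_force: [1.8, 0.1, 0.5]
width: 46.9
```

```bash
cat > knob.py <<'E'
from h import *
st([552.5,-20.2,109.5],84)
C=[]
for i in range(4):
    b=grab('side')
    m=(b['frame'].max(2)<40);m[:182]=0;m[208:]=0;m[:,:235]=0;m[:,268:]=0
    n,l,s,c=cv2.connectedComponentsWithStats(m.astype(np.uint8));C.append([*c[1],*s[1]])
print(np.array(C).round(2))
E
python3 knob.py
```

```text
t 22.42 p [547.5 -21.7 171.5] rot [179.07  -4.84  26.46] F [1.8 0.1 0.5] T [-0.063  0.055  0.031] w 46.9 j7 -25.2
tool delta [ 5.1  0.9 62. ]
tool yaw rad -1.004
[[251.38 194.07 245.   188.    15.    14.   145.  ]
 [251.41 194.12 245.   188.    15.    14.   147.  ]
 [251.41 194.12 245.   188.    15.    14.   147.  ]
 [251.38 194.07 245.   188.    15.    14.   145.  ]]
```

The height is unchanged (194.10 against 194.16 px) after another 1.0 rad of tool turn, so the collar looks seated and the fingers slip. One last slow feel will confirm it.

Call:
{"method": "arm_command", "body": {
  "deltas": [0,0,0,-0.12,0,0,0,-0.12,0,0,0,-0.12,0,0,0,-0.12,0,0,0,-0.12,0,0,0,0,0,0,15,0,0,0,15,0,0,0,12,0,0,0,0,0]
}}

```text
time_s: 23.45
ee_pos: [546.3, -18.6, 117.2]
ee_rot: [177.2, -3.1, 61.5]
contact_force: [0.7, -0.1, -0.9]
width: 46.8
```

```bash
python3 -c "
from h import *
st([553.1,-20,109],84)"
```

```text
t 23.45 p [546.3 -18.6 117.2] rot [177.21  -3.1   61.52] F [ 0.7 -0.1 -0.9] T [0.03  0.054 0.037] w 46.8 j7 3.9
tool delta [2.  6.6 8.2]
tool yaw rad -0.392
```

Call:
{"method": "arm_command", "body": {
  "deltas": [1.5,6,0,0,0,0,5,0,0,0,2,0,0,0,0,0]
}}

```text
time_s: 23.78
ee_pos: [553.3, -20.6, 109.6]
ee_rot: [177.3, -3.0, 61.1]
contact_force: [0.2, 0.0, 0.6]
width: 47.1
```

```bash
python3 -c "
from h import *
st([552.8,-20,109],84)"
```

```text
t 23.78 p [553.3 -20.6 109.6] rot [177.31  -3.05  61.1 ] F [0.2 0.  0.6] T [-0.032  0.08  -0.011] w 47.1 j7 4.1
tool delta [ 0.3 -0.7  0.6]
tool yaw rad -0.4
```

Close, then turn slowly, reading after every row.

Call:
{"method": "arm_command", "body": {
  "deltas": [0,-0.5,0.5,0,0,0,0,0,0,0,0,0,0,0,0,0,0,0,0,0,0,0,0,0],
  "jaw": 0
}}

```text
time_s: 24.28
ee_pos: [552.9, -20.2, 109.7]
ee_rot: [177.3, -3.1, 61.1]
contact_force: [1.3, 0.3, -3.3]
width: 28.8
```

Call:
{"method": "arm_command", "body": {
  "deltas": [0,0,0,0.02]
}}

```text
time_s: 24.37
ee_pos: [552.8, -20.2, 109.7]
ee_rot: [177.3, -3.1, 59.9]
contact_force: [0.9, -0.8, -3.7]
width: 29.4
```

```bash
python3 -c "from h import *;st()"
```

```text
t 24.37 p [552.8 -20.2 109.7] rot [177.32  -3.1   59.95] F [ 0.9 -0.8 -3.7] T [-0.283 -0.011  0.617] w 29.4 j7 3.3
```

Call:
{"method": "arm_command", "body": {
  "deltas": [0,0,0,0.02]
}}

```text
time_s: 24.45
ee_pos: [552.9, -20.2, 109.7]
ee_rot: [177.4, -3.1, 58.8]
contact_force: [0.2, -0.4, -4.6]
width: 29.3
```

```bash
python3 -c "from h import *;st()"
```

```text
t 24.45 p [552.9 -20.2 109.7] rot [177.38  -3.15  58.8 ] F [ 0.2 -0.4 -4.6] T [-0.413 -0.04   1.163] w 29.3 j7 2.5
```

Call:
{"method": "arm_command", "body": {
  "deltas": [0,0,0,0.02]
}}

```text
time_s: 24.53
ee_pos: [552.8, -20.2, 109.9]
ee_rot: [177.5, -3.2, 57.5]
contact_force: [-0.6, -0.4, 0.2]
width: 28.9
```

```bash
python3 -c "from h import *;st()"
```

```text
t 24.53 p [552.8 -20.2 109.9] rot [177.46  -3.22  57.49] F [-0.6 -0.4  0.2] T [ 0.057  0.215 -0.201] w 28.9 j7 1.7
```

Call:
{"method": "arm_command", "body": {
  "deltas": [0,0,0,0.02]
}}

```text
time_s: 24.62
ee_pos: [552.8, -20.2, 110.0]
ee_rot: [177.5, -3.3, 56.2]
contact_force: [1.1, -0.5, -4.8]
width: 29.4
```

```bash
python3 -c "from h import *;st()"
```

```text
t 24.62 p [552.8 -20.2 110. ] rot [177.54  -3.29  56.17] F [ 1.1 -0.5 -4.8] T [-0.12   0.041  0.164] w 29.4 j7 0.8
```

Call:
{"method": "arm_command", "body": {
  "deltas": [0,0,0,0.03]
}}

```text
time_s: 24.7
ee_pos: [552.8, -20.2, 110.0]
ee_rot: [177.6, -3.4, 54.3]
contact_force: [1.0, -0.3, -5.0]
width: 29.6
```

```bash
python3 -c "from h import *;st()"
```

```text
t 24.7 p [552.8 -20.2 110. ] rot [177.64  -3.37  54.31] F [ 1.  -0.3 -5. ] T [-0.271  0.002  0.261] w 29.6 j7 -0.4
```

Call:
{"method": "arm_command", "body": {
  "deltas": [0,0,0,0.03]
}}

```text
time_s: 24.78
ee_pos: [552.8, -20.3, 109.9]
ee_rot: [177.7, -3.4, 52.4]
contact_force: [0.9, -0.3, -3.6]
width: 29.0
```

```bash
python3 -c "from h import *;st()"
```

```text
t 24.78 p [552.8 -20.3 109.9] rot [177.75  -3.44  52.41] F [ 0.9 -0.3 -3.6] T [-0.229 -0.09   0.326] w 29.0 j7 -1.7
```

The torque built to 1.16 N m before the fingers slipped, far above the screw's 0.25 N m, so the collar is solid. I'll release, rise and check.

Call:
{"method": "arm_command", "body": {
  "deltas": [0,0,0,0,0,0,0,0,0,0,0,0,0,0,0,0,0,0,-15,0,0,0,-25,0,0,0,-30,0,0,0,-30,0,0,0,0,0,0,0,0,0],
  "jaw": 0.55
}}

```text
time_s: 25.62
ee_pos: [545.4, -23.0, 213.6]
ee_rot: [177.9, -3.4, 52.1]
contact_force: [0.1, 1.0, -0.5]
width: 46.9
```

```bash
python3 knob.py; python3 -c "
from h import *
b=grab('side','last.png')
cv2.imwrite('pics/g8.png',cv2.resize(b['frame'][120:320,150:400,::-1],(750,600),interpolation=cv2.INTER_CUBIC))"
```

```text
t 25.62 p [545.4 -23.  213.6] rot [177.88  -3.42  52.1 ] F [ 0.1  1.  -0.5] T [-0.018  0.102 -0.008] w 46.9 j7 -10.5
tool delta [  6.6   3.9 104.1]
tool yaw rad -0.557
[[251.51 194.07 245.   188.    15.    14.   146.  ]
 [251.56 194.08 245.   188.    15.    14.   147.  ]
 [251.49 194.07 245.   188.    15.    14.   148.  ]
 [251.56 194.13 245.   188.    15.    14.   148.  ]]
```

View pics/g8.png

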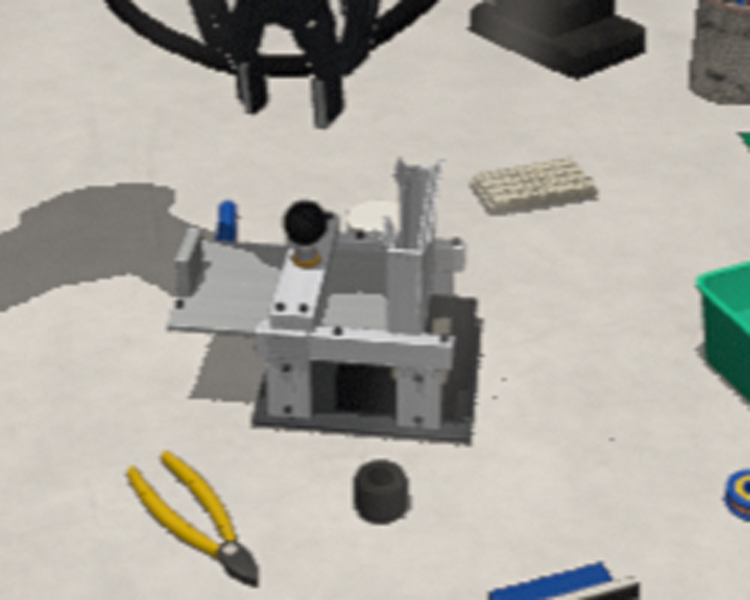

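The last picture shows the gate home, with the tab at (188,260) as at the start. The knob is at (305,222), the gripper is clear above, and the loupe and cutters haven't moved. I'm handing in.

```bash
python3 -c "
from h import *
print(arm.hand_in())"
```

```text
the job is handed in; nothing more can be done
None
```

I slackened the knob about 1.5 rad and drew the gate about 25 mm. All four connectors dropped, and I pushed the gate back against its stop and screwed the knob down until the collar seated. The job was handed in at about 26 s, and no verdict is reported.

**What the last checks showed:**
- **Knob seated:** on the last grasp the torque built to 1.16 N m before the fingers slipped, far above the screw's 0.25 N m. An extra 1 rad of tool turn before that had not lowered the knob (194.16 and then 194.10 px in the side view).
- **Gate home:** it stopped solidly at the same place as at the start, within about 0.5 mm by the arm's reading.
- **Connectors:** the slot is empty, and the ivory visible below it lies within the tray's x-range. The magazine hides most of the tray, so I could not see all four connectors one by one.
- **Bench and arm:** the gripper was clear with near-zero force at the end. The loupe and cutters, and as far as they show the jar and screwdriver, stand where they were.

**What disagreed or went less well:**
- **Torque readings:** they swung between about -0.26 and +0.32 N m while the fingers slipped at the seat, so one reading alone was unclear. The slow last grasp settled it.
- **Tool tilt:** the tool had drifted up to about 5° off vertical, which the moves could not correct. It did not prevent any grasp.

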